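Click the swivel hook round over its drip dish and hang the tea infuser

TASK

Swing the self-returning swivel hook on the steel stand anticlockwise (seen from above) until it clicks against its hidden stop and stays by itself facing out over the drip dish, easing it round without forcing the stop. Only then take the tea infuser ball off the spice turntable and hang it gently by its eye in the dip of the hook, so that it hangs upright and free over the dish. Leave the jars and everything else standing where they are.

Things in the scene. Friction and masses are not known exactly. Their poses are not given: they have to be found in the camera images.
- stand: Fixed steel stand: foot 150 x 130 x 10 mm, upright post 16 mm in diameter. Origin on the post's axis at the table, z up. The drip dish (rim to 19 mm high, inside 81 x 118 mm) is on the foot on the -x side, its middle 64 mm from the axis. On the post a dark round drum, 34 mm in diameter, 186 to 208 mm high, hides a stop and a click spring.
- hook: Steel swivel hook turning about the post's axis. Origin on that axis, at the height of the arm's centre line, 200 mm above the table; x axis along the arm to the tip, z up. Round bar 7 mm thick: level to 30 mm out, sinking 6 mm to a dip 48 mm out, rising over 60 mm out (2 mm low) to the upturned tip 70 mm out (10 mm high). Hub on top 24 mm across, to 218 mm high.
- hook_push (a point): On the arm's centre line 50 mm out, a good place to push sideways. The hook starts facing away from the dish and turns anticlockwise, 1.15 to 1.7 rad, to a stop that lies anywhere within 0.4 rad of the stand's -x direction, differently each time: it cannot be seen or read, only felt. It is rigid: pushing the hook with over 22 N spoils it.
- hook_seat (a point): Top of the bar in the hook's dip, 48 mm out, 197.5 mm above the table: the eye is to rest here. Return spring: the push needed at 50 mm out rises to about 7 N some 0.4 rad before the stop, then falls to nothing; some 0.08 rad before the stop the hook clicks on by itself and stays. Let go earlier, it swings back. Once clicked, about 5 N would pull it out again.
- hook_tip (a point): Centre of the round end of the hook's upturned tip, 70 mm out from the post's axis, 210 mm above the table (bar radius 3.5 mm).
- susan: Fixed spice turntable, white disc 300 mm in diameter, top 24 mm above the table (thin rim to 27 mm). Origin at the table under its centre. Five spice jars with green caps, 42 mm in diameter and 92 mm high, stand round its edge; the tea infuser stands about 50 mm from its centre, towards its own +y.
- infuser: Stainless tea infuser ball standing upright, 97 mm high, about 90 g (varies). Origin at the centre of its underside, z up. Foot disc 34 mm across, ball 46 mm across centred 26 mm up, short neck, and on top a stiff upright eye whose opening faces along the infuser's x axis: 31 mm wide (y), 58 to 88 mm up at the sides, 92 mm in the middle under a gable roof.
- eye_top (a point): On the infuser, middle of the underside of the eye's roof, 92 mm above the infuser's underside: rests on the hook when hung.
- eye (a point): On the infuser, middle of the eye opening and of its side straps, 73 mm above the infuser's underside. The two flat side straps (41 mm apart over the outside, along y; 8 mm deep along x; 58 to 88 mm up) are the place to grip, from above, one finger outside each. The hook passes through the eye along x, either way round.
- timer: Bystander: white plastic egg timer, 58 mm in diameter, 60 mm high, loose on the worktop; origin under its centre. Leave it alone.
- press_base: Bystander: white ceramic garlic press base, 76 mm in diameter, 41 mm high, loose on the worktop; origin under its centre. Leave it alone.
- jar0: Bystander: closed spice jar with green twist cap, 42 mm in diameter, 92 mm high, loose on the turntable; origin under its centre. Leave it standing.
- jar1: Bystander: closed spice jar with green twist cap, 42 mm in diameter, 92 mm high, loose on the turntable; origin under its centre. Leave it standing.
- jar2: Bystander: closed spice jar with green twist cap, 42 mm in diameter, 92 mm high, loose on the turntable; origin under its centre. Leave it standing.
- jar3: Bystander: closed spice jar with green twist cap, 42 mm in diameter, 92 mm high, loose on the turntable; origin under its centre. Leave it standing.
- jar4: Bystander: closed spice jar with green twist cap, 42 mm in diameter, 92 mm high, loose on the turntable; origin under its centre. Leave it standing.
Things that resemble listed ones, but are neither listed nor needed, are in the scene too. Leave any red look-alike of the infuser alone.

How it is judged:
By the outcome, as a careful person would: the job done as asked, in the order asked, and still so for the second after the job is handed in, with the robot touching nothing.
It also fails if it takes over 72 s, if anything falls off the work surface, if the arm or the gripper's body presses on something with over 40 N, if the wrist force passes 120 N, or if a joint passes its speed limit or range.

ROBOT

A 6-joint arm with a two-finger parallel gripper is mounted at the origin on the work surface. World frame = base frame: x ahead of the robot, y to its left, z up, the work surface at z = 0. Lengths are in m, angles in degrees, forces in N, time in s.
With the tool pointing down it reaches from about 0.375 to 0.9 m from the base axis. Payload 3.1 kg.
Tool frame: the origin (TCP) lies on the centre line of the jaws, within the pads' length; the fingertips stand 25 mm ahead of it and the grasp point (between the pads) lies 6 mm ahead of it; z points along the fingers, y is the line along which they close (so a half turn about z gives the same grasp; the last joint's range is limited). The gripper opens to 87 mm and grips with 3 to 60 N. Pads are 19 mm wide; open, the fingers measure 117 mm over their backs; the gripper's body (75 mm by 190 mm) begins 51 mm behind the grasp point.
Start: joints at [56.923, 30.224, 82.088, -0, 67.689, -10.227], TCP at [0.243, 0.576, 0.248] pointing down, gripper open.
Joint ranges: [-176.69, 176.69], [-43.24, 126.21], [12.49, 139.97], [-82, 262], [0, 151.66], [-163.58, 163.58]. Speed limits (degrees/s): [159.86, 159.86, 180, 180, 180, 180].

INTERFACE

Orientations are given as a 3x3 rotation matrix whose columns are the frame's x, y, z axes.
In Python, from rig import bot, cams, models gives the robot as it stands. The module is installed in compiled form; this text tells all that it offers.
- The arm moves only by the shell command python3 -m handwheel 'ROWS' [OPENING]. ROWS is JSON, a list of rows, each a list of 6 numbers: the shift along the world's x, y, z each as a share of 1 m, from -1 to 1, then the turn, a rotation vector about the world's x, y, z each as a share of 2 rad, from -1 to 1. In form: [[dx, dy, dz, wx, wy, wz], ...]. A call has exactly 8 rows; each row is the pose to reach, as a shift and turn from the pose commanded when the call began; what a row does not reach only later rows make up. A row lasts 1/12 s, in which the tool goes at most 41.7 mm and 7.16 degrees, less where a joint would pass 70% of its speed; a pose out of reach is approached as far as the arm can. A call with a number of a shift or a turn outside -1 to 1 is refused whole. A call with a gripper value outside its range is refused whole. OPENING is the opening, from -1 (shut) to 1 (fully open), so that 0 is half open, set as the call begins (- or left out, the last holds). The fingers move at their own pace and stop on an object; the grip force is fixed at half the most. Time passes only in rows, so rows that repeat a pose let the fingers close, or fill a call up. It gives the time, the measured TCP pose, the force, the opening and the grip force at its end, in the units of the state.
- bot.read_state(): the state, without advancing time (a new reading comes with each control period).
- cams.capture(name): name is "scene" or "top" or "wrist"; returns (picture, depth): 384x512x3 uint8, blue, green, red; 384x512 float32, m along the optical axis (not along the pixel's ray), 0 where there is no reading.
- cams.calibration(name): a dict with "mtx" (3x3 intrinsics, pixels), "dist_coeffs" ([k1, k2, p1, p2, k3] as OpenCV has them; the pictures are not rectified), "R" (3x3) and "t" (3): a world point X has camera coordinates R X + t; the wrist camera has in their place "tool_from_camera" (4x4, takes a point from camera to tool coordinates, whose origin is the TCP and whose axes are the flange's). Camera axes: x right, y down, z forward; pixel columns grow to the right and rows downward; lengths in m; the calibration is good to about 2 mm. A picture is of the moment at which its call begins: read the wrist's pose just before it. calibration takes no time and is no camera call.
- bot.hand_in(): hands the job in; it is judged then, once.
Trained networks look in the newest picture that a camera, given by its name, has taken for a name from the list of things; names that differ only in an ending like _2 or _b are one class to them, and where a whole thing is asked for, a point or a joint stands for the part that bears it (a point fixed in the world has none). Each returns a list of dicts, best first, with "conf" (0 to 1); they miss things now and then, are a little off and sometimes report something else, mostly with a low value. They report only what shows in the picture. A call takes as long as a camera call. They do not tell look-alikes from the thing itself.
- models.spot_in(query, camera): "position" ([column, row] in pixels, amid what is visible of it).
- models.tip_of(query, camera): "position" ([column, row] in pixels: a listed point, or the origin of a listed thing).
The state is a dict: "time_s": time; "joint_positions": joint angles; "qvel": joint speeds; "tau": joint torques, N m; "position": TCP position; "tcp_rot": TCP orientation; "force": force on the tool from outside, world axes, zero at the start; "moment": the same for the moment, N m; "opening": opening from 0.0 (shut) to 1.0 (fully open); "grasp_force": force on a finger pad.
Only numpy, scipy, OpenCV 4.12 (cv2) and the standard library are available. Lean on these libraries where they do the work, as an engineer would, in place of code of your own. Each camera call takes 0.05 s, during which the arm holds its last target. There are 200 camera calls.

## Working session

There is one attempt and no reset: what is moved stays moved. The work goes in short steps, Python scripts to look and compute and a shell command to move; the robot and the scene stay as the last step left them, time stands still between calls to the robot, and variables do not carry over. Pictures are saved under pics/ and viewed, at most 13 in all, crops included, and the job is handed in when it is done.

```bash
mkdir -p pics
cat > h.py <<'E'
import numpy as np, cv2
from rig import bot, cams, models
def calib(n):
    c=cams.calibration(n); K=np.array(c["mtx"],float); d=np.array(c["dist_coeffs"],float)
    if n=="wrist":
        s=bot.read_state(); T=np.eye(4); T[:3,:3]=s["tcp_rot"]; T[:3,3]=s["position"]
        M=np.linalg.inv(T@np.array(c["tool_from_camera"])); return K,d,M[:3,:3],M[:3,3]
    return K,d,np.array(c["R"],float),np.array(c["t"],float).ravel()
def ray(n,px,cal=None):
    K,d,R,t=cal or calib(n)
    u=cv2.undistortPoints(np.array([[px]],float),K,d).ravel()
    v=R.T@np.array([u[0],u[1],1]); return -R.T@t,v
def at_z(n,px,z,cal=None):
    o,v=ray(n,px,cal); return o+v*(z-o[2])/v[2]
def at_d(n,px,depth,cal=None):
    o,v=ray(n,px,cal); r,c=int(round(px[1])),int(round(px[0]))
    return o+v*depth[r,c]
def tri(rays):
    A=np.zeros((3,3));b=np.zeros(3)
    for o,v in rays:
        v=v/np.linalg.norm(v);P=np.eye(3)-np.outer(v,v);A+=P;b+=P@o
    x=np.linalg.solve(A,b)
    return x,[float(np.linalg.norm((np.eye(3)-np.outer(v,v)/(v@v))@(x-o))) for o,v in rays]
def proj(n,X,cal=None):
    K,d,R,t=cal or calib(n); return cv2.projectPoints(np.array([X],float),cv2.Rodrigues(R)[0],t,K,d)[0].ravel()
E
python3 - <<'E'
from h import *
np.set_printoptions(precision=4,suppress=True)
ims=[]
for n in("scene","top"):
    im,dp=cams.capture(n); cv2.imwrite(f"pics/{n}0.png",im); np.save(f"pics/{n}0.npy",dp); ims.append(im)
    for q in("stand","hook","hook_tip","hook_seat","susan","infuser","eye_top","eye","jar0","timer","press_base"):
        for k in models.tip_of(q,n)[:5 if q=="jar0" else 3]:
            p=k["position"]
            print(n,q,round(k["conf"],2),np.round(p,1))
    print(calib(n)[2:])
print(bot.read_state()["time_s"])
E
```

```text
scene stand 0.83 [293.1 204.8]
scene stand 0.59 [140.2 271.1]
scene hook 0.61 [307.3 155.5]
scene hook_tip 0.74 [330. 145.]
scene hook_tip 0.59 [344.5 151. ]
scene hook_tip 0.29 [179.1 310.2]
scene hook_seat 0.59 [321.7 152.9]
scene hook_seat 0.24 [150.1 292.3]
scene susan 0.9 [187.9 267.1]
scene infuser 0.93 [199.8 259.9]
scene infuser 0.72 [139.1 191.5]
scene infuser 0.69 [166.2 186.6]
scene eye_top 0.88 [195.4 239.9]
scene eye_top 0.85 [163.1 162.9]
scene eye_top 0.68 [129.5 172.9]
scene eye 0.8 [129.4 178.5]
scene eye 0.64 [194.9 243.2]
scene eye 0.61 [163.  167.7]
scene jar0 0.92 [149.  295.9]
scene jar0 0.9 [139.2 271.7]
scene jar0 0.87 [166.7 228.7]
scene jar0 0.82 [146.9 250.1]
scene jar0 0.67 [175.7 308.6]
scene timer 0.55 [280.3 275.5]
scene press_base 0.88 [344.3 149.4]
(array([[ 0.4913,  0.871 , -0.0016],
       [ 0.7138, -0.4037, -0.5723],
       [-0.4991,  0.28  , -0.82  ]]), array([-0.2673, -0.2758,  1.3807]))
top stand 0.64 [204.  192.1]
top hook 0.75 [199.3 169.8]
top hook 0.75 [318.7 164.6]
top hook 0.59 [348.7 135.5]
top hook_tip 0.62 [163.4 168.8]
top hook_seat 0.69 [172.7 170.4]
top hook_seat 0.55 [178.  173.8]
top susan 0.82 [326.4 171.2]
top susan 0.24 [348.7 136.9]
top susan 0.22 [204.5 187.8]
top infuser 0.76 [312.9 269.8]
top infuser 0.6 [315.8 173.2]
top infuser 0.55 [350.1 271.1]
top eye_top 0.75 [322.1 264.9]
top eye_top 0.66 [359.8 271.6]
top eye_top 0.54 [321.2 161.1]
top eye 0.75 [364.2 156.5]
top eye 0.73 [357.1 272.3]
top eye 0.63 [320.3 262.9]
top jar0 0.88 [365.1 156. ]
top jar0 0.88 [338.5 213. ]
top jar0 0.68 [348.6 136.8]
top jar0 0.56 [368.6 179.7]
top jar0 0.22 [317.1 170.6]
top timer 0.67 [252.5 134.7]
top press_base 0.86 [123.2 233.1]
(array([[-0.099 , -0.9951,  0.0005],
       [-0.9719,  0.0966, -0.2147],
       [ 0.2136, -0.0218, -0.9767]]), array([0.0537, 0.5101, 1.0668]))
1.2
```

View pics/scene0.png

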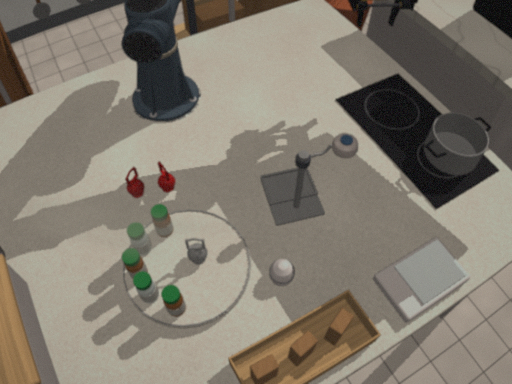

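View pics/top0.png

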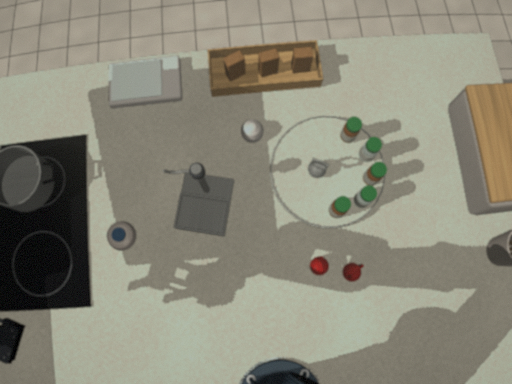

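The steel infuser is at about scene (198,252) and top (317,169). Two red look-alikes stand off the turntable at scene (135,185) and (166,180). The hook points left in the top view, from (197,170) to (165,171), with the foot and dish below it at (205,205). Next I'll measure and confirm with a crop.

Run:
```python
from h import *
np.set_printoptions(precision=4,suppress=True)
def t2(a,b): 
    x,e=tri([ray("scene",a),ray("top",b)]); return np.round(x,4),np.round(e,4)
print("tip",t2([330,145],[163.4,168.8]),"tipB",t2([344,151],[163.4,168.8]))
print("drum",t2([302.5,158],[197,170]))
print("eyetop",t2([195.4,239.9],[321.2,161.1]))
print("infuser org",at_z("scene",[199.8,259.9],.024),at_z("top",[315.8,173.2],.024))
print("susan",at_z("scene",[187.9,267.1],.0),at_z("top",[326.4,171.2],.0))
print("stand",at_z("scene",[293.1,204.8],0),at_z("top",[204,192],0))
d=np.load("pics/top0.npy"); print(at_d("top",[197,170],d),at_d("top",[170,170],d))
for p in([352,124],[374,146],[377,171],[367,194],[342,205]): print("jar",at_z("top",p,.116))
print("timer",at_z("top",[252,130],.06))
# stand foot corners scene/top
for p in([181,173],[233,180],[224,236],[175,229]): print("foot",at_z("top",p,.01))
s=cv2.imread("pics/scene0.png");t=cv2.imread("pics/top0.png")
def c(im,x,y,w,h): return cv2.resize(im[y:y+h,x:x+w],(400,300),interpolation=cv2.INTER_CUBIC)
cv2.imwrite("pics/crop1.png",np.vstack([np.hstack([c(s,150,215,80,60),c(s,250,130,120,90)]),np.hstack([c(t,277,139,80,60),c(t,140,150,120,90)])]))
```

```text
tip (array([0.5457, 0.2008, 0.2138]), array([0.0001, 0.0001])) tipB (array([0.559 , 0.2171, 0.1928]), array([0.0137, 0.0137]))
drum (array([0.5394, 0.1314, 0.2028]), array([0.0013, 0.0013]))
eyetop (array([ 0.558 , -0.1499,  0.1133]), array([0.0039, 0.0039]))
infuser org [ 0.5645 -0.1478  0.024 ] [ 0.5505 -0.1511  0.024 ]
susan [ 0.5563 -0.1778  0.    ] [ 0.5591 -0.1833  0.    ]
stand [0.5307 0.1321 0.    ] [0.5353 0.1383 0.    ]
[0.5348 0.1287 0.2171] [0.5461 0.1894 0.1981]
jar [ 0.6415 -0.2405  0.116 ]
jar [ 0.5813 -0.2855  0.116 ]
jar [ 0.5192 -0.2828  0.116 ]
jar [ 0.4665 -0.2502  0.116 ]
jar [ 0.4466 -0.1877  0.116 ]
timer [0.6691 0.0004 0.06  ]
foot [0.589  0.1932 0.01  ]
foot [0.557  0.0607 0.01  ]
foot [0.4156 0.0959 0.01  ]
foot [0.445  0.2178 0.01  ]
```

View pics/crop1.png

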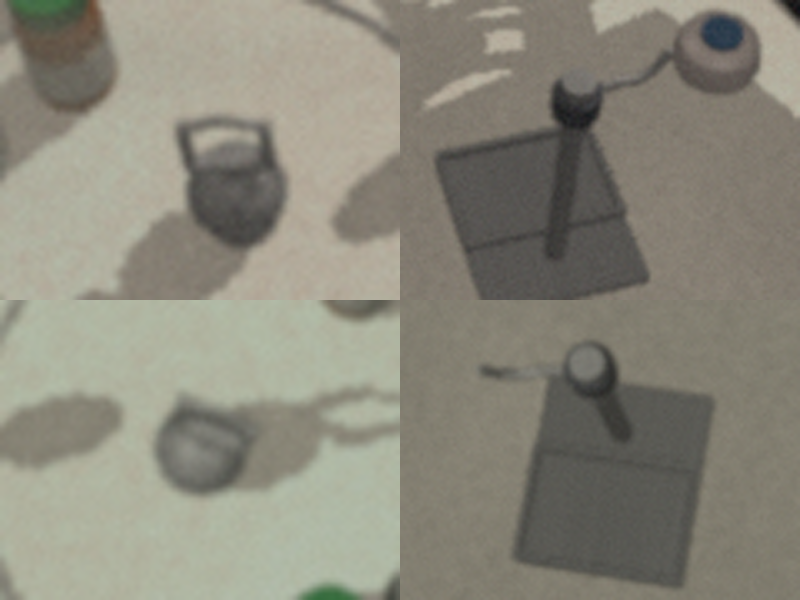

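The crop confirms the bare steel infuser: its eye bar is clear, and it stands alone on the turntable near the centre. The hook points to about +82° world, and the stand's -x direction is about 168°. I'll check the tool and camera geometry before moving the wrist camera over.

Run:
```python
from h import *
np.set_printoptions(precision=4,suppress=True)
c=cams.calibration("wrist"); print(np.array(c["tool_from_camera"]),np.array(c["mtx"]))
s=bot.read_state(); print(np.array(s["tcp_rot"]),s["force"],s["opening"],s["position"])
```

```text
[[-0.0014 -0.9683 -0.2498  0.0679]
 [ 1.     -0.0015  0.0003 -0.0006]
 [-0.0007 -0.2498  0.9683 -0.136 ]
 [ 0.      0.      0.      1.    ]] [[295.2762   0.     258.6576]
 [  0.     295.2762 194.6038]
 [  0.       0.       1.    ]]
[[-0.9215  0.3883 -0.    ]
 [ 0.3883  0.9215 -0.    ]
 [ 0.     -0.     -1.    ]] [ 0.4589 -0.3993 -0.0339] 1.000317200656603 [0.2427 0.5759 0.2475]
```

```bash
python3 -m handwheel '[[0.02,-0.03,0.02,0,0,0],[0.04,-0.06,0.03,0,0,0],[0.06,-0.09,0.04,0,0,0],[0.08,-0.12,0.05,0,0,0],[0.1,-0.15,0.06,0,0,0],[0.12,-0.18,0.07,0,0,0],[0.14,-0.21,0.08,0,0,0],[0.15,-0.23,0.11,0,0,0]]' -1
python3 -m handwheel '[[0.02,-0.02,0,0,0,0],[0.04,-0.05,0,0,0,0],[0.06,-0.08,0,0,0,0],[0.08,-0.11,0,0,0,0],[0.1,-0.14,0,0,0,0],[0.12,-0.17,0,0,0,0],[0.14,-0.19,0,0,0,0],[0.15,-0.2,0,0,0,0]]'
cat > look.py <<'E'
from h import *
import sys
np.set_printoptions(precision=4,suppress=True)
tag=sys.argv[1]; qs=sys.argv[2:]
cal=calib("wrist"); im,dp=cams.capture("wrist"); cv2.imwrite(f"pics/{tag}.png",im); np.save(f"pics/{tag}.npy",dp)
import pickle; pickle.dump(cal,open(f"pics/{tag}.pkl","wb"))
for q in qs:
    for k in models.tip_of(q,"wrist")[:3]:
        p=k["position"]; print(q,round(k["conf"],2),np.round(p,1),at_d("wrist",p,dp,cal))
print(bot.read_state()["time_s"])
E
python3 look.py w1 hook hook_tip hook_seat hook_push stand
```

```text
time_s: 1.87
position: [0.3927, 0.3423, 0.3549]
tcp_rot: [[-0.921, 0.39, -0.006], [0.39, 0.921, -0.005], [0.004, -0.007, -1.0]]
force: [-0.1, 0.2, -0.3]
opening: 0.474
grasp_force: 0.0
time_s: 2.53
position: [0.5449, 0.143, 0.3576]
tcp_rot: [[-0.92, 0.391, 0.002], [0.391, 0.92, -0.001], [-0.002, -0.0, -1.0]]
force: [0.5, 0.2, 0.7]
opening: 0.003
grasp_force: 0.0
hook 0.55 [244.  190.2] [0.5387 0.1297 0.2162]
hook_tip 0.83 [314.1 168.3] [0.5464 0.2    0.2111]
hook_tip 0.72 [ 24.9 248.9] [0.489  0.0953 0.4171]
hook_seat 0.84 [291.9 167.4] [0.5403 0.1813 0.1951]
hook_push 0.7 [293.5 170.5] [0.5433 0.1815 0.1981]
stand 0.79 [251.7 158.4] [0.5338 0.1355 0.0357]
2.8333
```

View pics/w1.png

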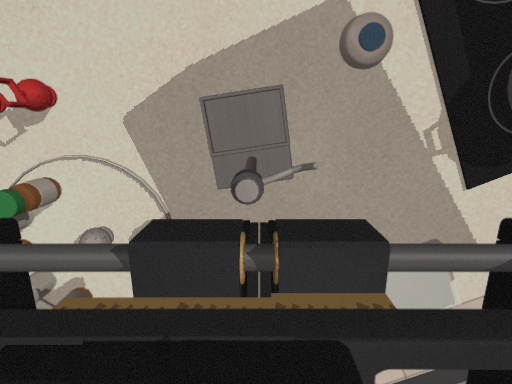

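The w1 picture shows the hub at (247,186) and the hook tip at (314,167), which gives the axis at (0.5385, 0.130), a 70 mm radius and an angle of 83.6°. Next I'll go down beside the arm on its clockwise side.

```bash
python3 -m handwheel '[[0.027,0.034,0,0,0,0.05],[0.027,0.034,-0.03,0,0,0.1],[0.027,0.034,-0.06,0,0,0.145],[0.027,0.034,-0.09,0,0,0.145],[0.027,0.034,-0.12,0,0,0.145],[0.027,0.034,-0.14,0,0,0.145],[0.027,0.034,-0.155,0,0,0.145],[0.027,0.034,-0.155,0,0,0.145]]'
cat > arc.py <<'E'
# rows for pushing: cumulative shift from current commanded pose for arm angles (deg)
import sys,numpy as np
from h import bot
A=np.array([0.5385,0.130]); g=float(sys.argv[1]); a=[float(v) for v in sys.argv[2:]]
s=bot.read_state(); p0=np.array(s["position"])[:2]; R=np.array(s["tcp_rot"]); y0=np.arctan2(R[1,0],R[0,0])
for d in a:
    t=np.radians(d); u=np.array([np.cos(t),np.sin(t)]); p=np.array([-u[1],u[0]])
    q=A+.05*u-g*p-p0; w=(t+np.pi/2-y0+np.pi)%(2*np.pi)-np.pi
    print(d,np.round(q,3),round(w/2,3))
E
python3 arc.py 0.013 83.6 88 92 96 100 105 110 115 120 125 130
```

```text
time_s: 3.5
position: [0.5661, 0.1812, 0.1992]
tcp_rot: [[-0.994, 0.106, -0.008], [0.106, 0.994, -0.001], [0.008, -0.002, -1.0]]
force: [-0.2, 0.7, -0.8]
opening: 0.006
grasp_force: 0.0
83.6 [-0.009 -0.003] -0.003
88.0 [-0.013 -0.002] 0.036
92.0 [-0.016 -0.001] 0.071
96.0 [-0.02 -0.  ] 0.106
100.0 [-0.024  0.   ] 0.14
105.0 [-0.028  0.   ] 0.184
110.0 [-0.033  0.   ] 0.228
115.0 [-0.037 -0.   ] 0.271
120.0 [-0.041 -0.001] 0.315
125.0 [-0.046 -0.003] 0.359
130.0 [-0.05  -0.005] 0.402
```

```bash
python3 -m handwheel '[[-0.007,-0.002,0,0,0,0],[-0.012,-0.002,0,0,0,0],[-0.016,-0.001,0,0,0,0.035],[-0.02,0,0,0,0,0.07],[-0.024,0.001,0,0,0,0.105],[-0.028,0.001,0,0,0,0.14],[-0.032,0.001,0,0,0,0.184],[-0.037,0.001,0,0,0,0.228]]'
python3 arc.py 0.013 110 115 120 123 126 129 132 135 138 141 144 147 150
```

```text
time_s: 4.17
position: [0.5355, 0.1817, 0.205]
tcp_rot: [[-0.939, -0.345, 0.01], [-0.345, 0.939, 0.002], [-0.01, -0.002, -1.0]]
force: [4.7, 1.5, -4.2]
opening: 0.006
grasp_force: 2.6
110.0 [-0.002 -0.   ] -0.001
115.0 [-0.006 -0.001] 0.042
120.0 [-0.011 -0.002] 0.086
123.0 [-0.013 -0.003] 0.112
126.0 [-0.016 -0.004] 0.138
129.0 [-0.018 -0.005] 0.164
132.0 [-0.021 -0.006] 0.191
135.0 [-0.023 -0.007] 0.217
138.0 [-0.025 -0.009] 0.243
141.0 [-0.028 -0.01 ] 0.269
144.0 [-0.03  -0.012] 0.295
147.0 [-0.032 -0.014] 0.321
150.0 [-0.034 -0.015] 0.348
```

```bash
python3 -m handwheel '[[-0.002,0,0,0,0,0.02],[-0.005,-0.001,0,0,0,0.045],[-0.007,-0.002,0,0,0,0.07],[-0.01,-0.002,0,0,0,0.09],[-0.012,-0.003,0,0,0,0.115],[-0.014,-0.004,0,0,0,0.14],[-0.016,-0.005,0,0,0,0.165],[-0.016,-0.005,0,0,0,0.165]]'
python3 arc.py 0.013 129 132 135 138 141 144 147 150
```

```text
time_s: 4.83
position: [0.5192, 0.1773, 0.2051]
tcp_rot: [[-0.778, -0.628, 0.009], [-0.628, 0.778, 0.003], [-0.009, -0.004, -1.0]]
force: [3.6, 3.6, -3.2]
opening: 0.004
grasp_force: 2.5
129.0 [-0.002 -0.   ] 0.001
132.0 [-0.004 -0.001] 0.027
135.0 [-0.007 -0.003] 0.053
138.0 [-0.009 -0.004] 0.079
141.0 [-0.011 -0.006] 0.106
144.0 [-0.013 -0.007] 0.132
147.0 [-0.016 -0.009] 0.158
150.0 [-0.017 -0.011] 0.184
```

```bash
python3 -m handwheel '[[-0.001,0,0,0,0,0.01],[-0.002,-0.001,0,0,0,0.02],[-0.003,-0.002,0,0,0,0.03],[-0.004,-0.002,0,0,0,0.04],[-0.004,-0.003,0,0,0,0.045],[-0.005,-0.003,0,0,0,0.052],[-0.005,-0.003,0,0,0,0.052],[-0.005,-0.003,0,0,0,0.052]]' | grep -E "pos|force"
python3 -m handwheel '[[-0.001,0,0,0,0,0.01],[-0.002,-0.001,0,0,0,0.02],[-0.003,-0.002,0,0,0,0.03],[-0.003,-0.002,0,0,0,0.035],[-0.003,-0.002,0,0,0,0.035],[-0.003,-0.002,0,0,0,0.035],[-0.003,-0.002,0,0,0,0.035],[-0.003,-0.002,0,0,0,0.035]]'| grep -E "pos|force"
python3 arc.py 0.013 135 139 141 144 147 150 153 156 159
```

```text
position: [0.5145, 0.1747, 0.2051]
force: [4.3, 3.3, -1.6]
grasp_force: 2.9
position: [0.5116, 0.1728, 0.2051]
force: [4.7, 4.5, -3.2]
grasp_force: 3.1
135.0 [0.001 0.002] -0.033
139.0 [-0.002 -0.   ] 0.002
141.0 [-0.004 -0.001] 0.02
144.0 [-0.006 -0.003] 0.046
147.0 [-0.008 -0.005] 0.072
150.0 [-0.01  -0.007] 0.098
153.0 [-0.012 -0.009] 0.124
156.0 [-0.013 -0.011] 0.151
159.0 [-0.015 -0.013] 0.177
```

```bash
for i in 1; do python3 -m handwheel '[[-0.001,-0.001,0,0,0,0.01],[-0.002,-0.002,0,0,0,0.02],[-0.002,-0.002,0,0,0,0.026],[-0.002,-0.002,0,0,0,0.026],[-0.002,-0.002,0,0,0,0.026],[-0.002,-0.002,0,0,0,0.026],[-0.002,-0.002,0,0,0,0.026],[-0.002,-0.002,0,0,0,0.026]]' ; done| grep -E "pos|force"
python3 -m handwheel '[[-0.001,-0.001,0,0,0,0.01],[-0.002,-0.002,0,0,0,0.02],[-0.002,-0.002,0,0,0,0.026],[-0.002,-0.002,0,0,0,0.026],[-0.002,-0.002,0,0,0,0.026],[-0.002,-0.002,0,0,0,0.026],[-0.002,-0.002,0,0,0,0.026],[-0.002,-0.002,0,0,0,0.026]]'| grep -E "pos|force"
python3 arc.py 0.013  141 144 147 150 153 156 159
```

```text
position: [0.5094, 0.1711, 0.205]
force: [3.2, 5.5, -2.9]
grasp_force: 3.3
position: [0.5073, 0.1693, 0.205]
force: [4.4, 5.6, -2.0]
grasp_force: 3.6
141.0 [0.001 0.002] -0.032
144.0 [-0.002  0.001] -0.006
147.0 [-0.004 -0.001] 0.02
150.0 [-0.006 -0.003] 0.046
153.0 [-0.007 -0.005] 0.072
156.0 [-0.009 -0.007] 0.099
159.0 [-0.011 -0.009] 0.125
```

Force is still near 7 N at about 142°, so I'll continue in 3° steps.

```bash
python3 -m handwheel '[[-0.001,-0.001,0,0,0,0.01],[-0.002,-0.002,0,0,0,0.02],[-0.002,-0.002,0,0,0,0.026],[-0.002,-0.002,0,0,0,0.026],[-0.002,-0.002,0,0,0,0.026],[-0.002,-0.002,0,0,0,0.026],[-0.002,-0.002,0,0,0,0.026],[-0.002,-0.002,0,0,0,0.026]]' | grep -E "pos|force"
python3 -m handwheel '[[-0.001,-0.001,0,0,0,0.01],[-0.002,-0.002,0,0,0,0.02],[-0.002,-0.002,0,0,0,0.026],[-0.002,-0.002,0,0,0,0.026],[-0.002,-0.002,0,0,0,0.026],[-0.002,-0.002,0,0,0,0.026],[-0.002,-0.002,0,0,0,0.026],[-0.002,-0.002,0,0,0,0.026]]'| grep -E "pos|force"
python3 arc.py 0.013  147 150 153 156 159 162 165 168
```

```text
position: [0.5053, 0.1674, 0.205]
force: [3.6, 6.7, -2.4]
grasp_force: 3.7
position: [0.5034, 0.1655, 0.205]
force: [4.3, 7.1, -2.6]
grasp_force: 3.9
147.0 [0.    0.003] -0.032
150.0 [-0.002  0.001] -0.006
153.0 [-0.004 -0.001] 0.021
156.0 [-0.005 -0.003] 0.047
159.0 [-0.007 -0.005] 0.073
162.0 [-0.008 -0.008] 0.099
165.0 [-0.01 -0.01] 0.125
168.0 [-0.011 -0.012] 0.151
```

```bash
python3 -m handwheel '[[-0.001,-0.001,0,0,0,0.01],[-0.002,-0.002,0,0,0,0.02],[-0.002,-0.003,0,0,0,0.03],[-0.002,-0.003,0,0,0,0.03],[-0.002,-0.003,0,0,0,0.03],[-0.002,-0.003,0,0,0,0.03],[-0.002,-0.003,0,0,0,0.03],[-0.002,-0.003,0,0,0,0.03]]' | grep -E "pos|force"
python3 -m handwheel '[[-0.001,-0.001,0,0,0,0.01],[-0.001,-0.002,0,0,0,0.02],[-0.001,-0.002,0,0,0,0.026],[-0.001,-0.002,0,0,0,0.026],[-0.001,-0.002,0,0,0,0.026],[-0.001,-0.002,0,0,0,0.026],[-0.001,-0.002,0,0,0,0.026],[-0.001,-0.002,0,0,0,0.026]]'| grep -E "pos|force"
python3 arc.py 0.013  150 153 156 159 162 165 168 171 174
```

```text
position: [0.5013, 0.1627, 0.205]
force: [4.3, 7.0, -2.7]
grasp_force: 4.1
position: [0.4998, 0.1608, 0.2049]
force: [3.3, 7.6, -1.9]
grasp_force: 4.2
150.0 [0.002 0.005] -0.062
153.0 [0.    0.004] -0.035
156.0 [-0.002  0.001] -0.009
159.0 [-0.003 -0.001] 0.017
162.0 [-0.005 -0.003] 0.043
165.0 [-0.006 -0.005] 0.069
168.0 [-0.008 -0.008] 0.095
171.0 [-0.009 -0.01 ] 0.122
174.0 [-0.01  -0.013] 0.148
```

```bash
python3 -m handwheel '[[-0.001,-0.001,0,0,0,0.01],[-0.002,-0.002,0,0,0,0.02],[-0.002,-0.002,0,0,0,0.026],[-0.002,-0.002,0,0,0,0.026],[-0.002,-0.002,0,0,0,0.026],[-0.002,-0.002,0,0,0,0.026],[-0.002,-0.002,0,0,0,0.026],[-0.002,-0.002,0,0,0,0.026]]' | grep -E "pos|force"
python3 -m handwheel '[[0,-0.001,0,0,0,0.01],[-0.001,-0.002,0,0,0,0.02],[-0.001,-0.002,0,0,0,0.026],[-0.001,-0.002,0,0,0,0.026],[-0.001,-0.002,0,0,0,0.026],[-0.001,-0.002,0,0,0,0.026],[-0.001,-0.002,0,0,0,0.026],[-0.001,-0.002,0,0,0,0.026]]'| grep -E "pos|force"
python3 arc.py 0.013  156 159 162 165 168 171 174 177
```

```text
position: [0.4983, 0.1586, 0.205]
force: [3.7, 7.2, -2.2]
grasp_force: 4.1
position: [0.4971, 0.1565, 0.2049]
force: [4.1, 7.2, -2.7]
grasp_force: 3.9
156.0 [0.001 0.006] -0.061
159.0 [-0.001  0.004] -0.035
162.0 [-0.002  0.001] -0.009
165.0 [-0.004 -0.001] 0.017
168.0 [-0.005 -0.003] 0.043
171.0 [-0.006 -0.006] 0.07
174.0 [-0.007 -0.008] 0.096
177.0 [-0.008 -0.011] 0.122
```

```bash
python3 -m handwheel '[[0,-0.001,0,0,0,0.01],[-0.001,-0.002,0,0,0,0.02],[-0.001,-0.002,0,0,0,0.026],[-0.001,-0.002,0,0,0,0.026],[-0.001,-0.002,0,0,0,0.026],[-0.001,-0.002,0,0,0,0.026],[-0.001,-0.002,0,0,0,0.026],[-0.001,-0.002,0,0,0,0.026]]'| grep -E "pos|force"
python3 -m handwheel '[[0,-0.001,0,0,0,0.01],[-0.001,-0.002,0,0,0,0.02],[-0.001,-0.002,0,0,0,0.026],[-0.001,-0.002,0,0,0,0.026],[-0.001,-0.002,0,0,0,0.026],[-0.001,-0.002,0,0,0,0.026],[-0.001,-0.002,0,0,0,0.026],[-0.001,-0.002,0,0,0,0.026]]'| grep -E "pos|force"
python3 arc.py 0.013  162 165 168 171 174 177
```

```text
position: [0.4958, 0.1543, 0.2049]
force: [3.4, 5.4, -1.0]
grasp_force: 3.3
position: [0.4939, 0.1543, 0.2044]
force: [2.2, 4.5, 4.2]
grasp_force: 2.9
162.0 [0.001 0.003] -0.059
165.0 [-0.     0.001] -0.033
168.0 [-0.002 -0.001] -0.006
171.0 [-0.003 -0.004] 0.02
174.0 [-0.004 -0.006] 0.046
177.0 [-0.005 -0.009] 0.072
```

The y motion stalled and Fz changed sign, so I'll look before pushing further.

Run:
```python
from h import *
s=bot.read_state(); print(s["position"],s["force"],s["moment"],s["tau"],s["joint_positions"])
a,_=cams.capture("scene");b,_=cams.capture("top");c,_=cams.capture("wrist")
f=lambda im,x,y,w,h:cv2.resize(im[y:y+h,x:x+w],(400,300),interpolation=cv2.INTER_CUBIC)
cv2.imwrite("pics/m1.png",np.vstack([np.hstack([f(a,200,60,180,135),f(b,110,100,180,135)]),np.hstack([f(c,0,0,512,384),f(c,170,80,200,150)])]))
print(bot.read_state()["force"])
```

```text
[0.49390811 0.15431932 0.20441773] [2.23104929 4.47796395 4.22516114] [ 0.98028436 -0.20647719  0.03125224] [ -2.49262221 -33.93704295 -11.41205817  -1.25829656   0.69272524
   0.04868936] [   5.07404574   25.35772829  100.2152523    -0.24415829   54.10518291
 -163.52158654]
[2.15171294 5.38912025 4.13321918]
```

View pics/m1.png

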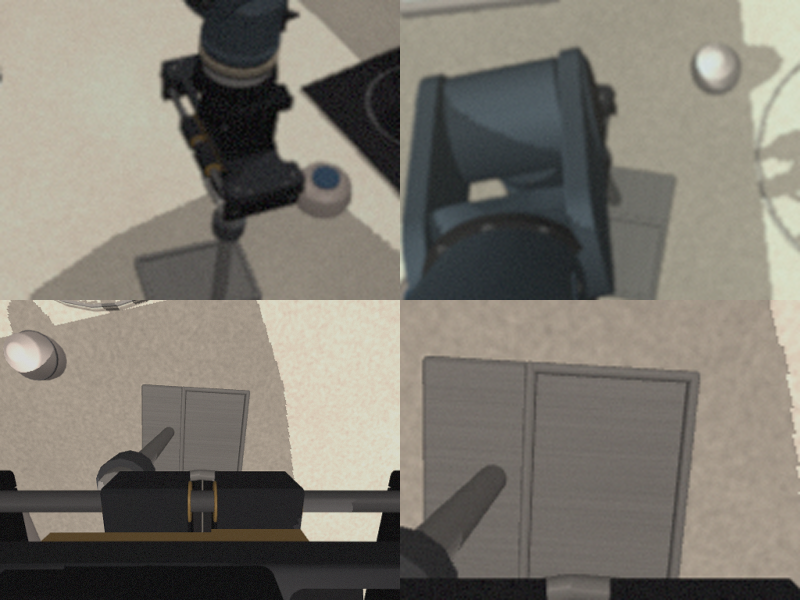

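Joint 6 has reached its range limit at -163.5°, and nothing has been hit. The finger is still flush on the arm at about 167°. I'll back the tool yaw off 10° and slide slightly outward, which also advances the arm by a few degrees.

```bash
python3 -m handwheel '[[-0.001,0,0,0,0,-0.01],[-0.002,0,0,0,0,-0.025],[-0.003,0.001,0,0,0,-0.04],[-0.004,0.001,0,0,0,-0.055],[-0.005,0.001,0,0,0,-0.07],[-0.005,0.001,0,0,0,-0.08],[-0.005,0.001,0,0,0,-0.09],[-0.005,0.001,0,0,0,-0.09]]'
python3 -c "
from h import *
print(bot.read_state()['joint_positions'])"
```

```text
time_s: 13.65
position: [0.4903, 0.1549, 0.2042]
tcp_rot: [[-0.368, -0.93, 0.008], [-0.93, 0.368, -0.004], [0.001, -0.009, -1.0]]
force: [5.2, 3.5, -0.1]
opening: 0.005
grasp_force: 2.6
[   5.20278082   25.12481816  100.73633794   -0.31125074   53.71892649
 -153.0181025 ]
```

```bash
python3 -m handwheel '[[0,-0.001,0,0,0,0],[0,-0.001,0,0,0,0],[0,-0.002,0,0,0,0],[0,-0.002,0,0,0,0],[0,-0.002,0,0,0,0],[0,-0.002,0,0,0,0],[0,-0.002,0,0,0,0],[0,-0.002,0,0,0,0]]' | grep -E "pos|force"
python3 -m handwheel '[[0,-0.001,0,0,0,0],[0,-0.001,0,0,0,0],[0,-0.001,0,0,0,0],[0,-0.001,0,0,0,0],[0,-0.001,0,0,0,0],[0,-0.001,0,0,0,0],[0,-0.001,0,0,0,0],[0,-0.001,0,0,0,0]]' | grep -E "pos|force"
```

```text
position: [0.4865, 0.1519, 0.2023]
force: [0.5, 0.4, 0.7]
grasp_force: 0.4
position: [0.4874, 0.151, 0.2025]
force: [0.3, -0.4, -0.4]
grasp_force: 0.0
```

The force has dropped to zero, so the hook has clicked over. I'll back off to the clockwise side, rise, and look.

```bash
python3 -m handwheel '[[0,0.02,0,0,0,0],[0,0.04,0.01,0,0,0],[0,0.05,0.04,0,0,0],[0,0.05,0.08,0,0,-0.06],[0,0.05,0.11,0,0,-0.12],[0,0.05,0.14,0,0,-0.18],[0,0.05,0.155,0,0,-0.24],[0,0.05,0.155,0,0,-0.3]]' | grep -E "pos|force"
python3 -m handwheel '[[0.01,-0.01,0,0,0,-0.06],[0.02,-0.02,0,0,0,-0.12],[0.03,-0.03,0,0,0,-0.18],[0.04,-0.04,0,0,0,-0.24],[0.05,-0.05,0,0,0,-0.3],[0.05,-0.05,0,0,0,-0.36],[0.05,-0.05,0,0,0,-0.42],[0.05,-0.05,0,0,0,-0.48]]' 1
python3 look.py w2 hook hook_tip hook_seat hook_push stand
```

```text
position: [0.4894, 0.2016, 0.3622]
force: [0.6, 0.2, -0.2]
grasp_force: 0.0
time_s: 16.32
position: [0.5374, 0.1507, 0.3573]
tcp_rot: [[-0.932, 0.363, -0.006], [0.363, 0.932, 0.0], [0.006, -0.002, -1.0]]
force: [-0.2, -0.1, 0.3]
opening: 0.525
grasp_force: 0.0
hook 0.62 [242.  197.6] [0.5367 0.1327 0.2154]
hook 0.23 [214.5 134.2] [0.4713 0.1314 0.2121]
hook_tip 0.7 [214.4 135.1] [0.4721 0.1309 0.2117]
hook_tip 0.46 [251.  163.3] [0.5341 0.1373 0.0081]
hook_seat 0.67 [227.4 151.9] [0.4918 0.1339 0.1956]
hook_push 0.59 [223.1 151. ] [0.4894 0.1304 0.1967]
stand 0.86 [247.2 167.7] [0.5318 0.1336 0.0596]
16.6167
```

View pics/w2.png

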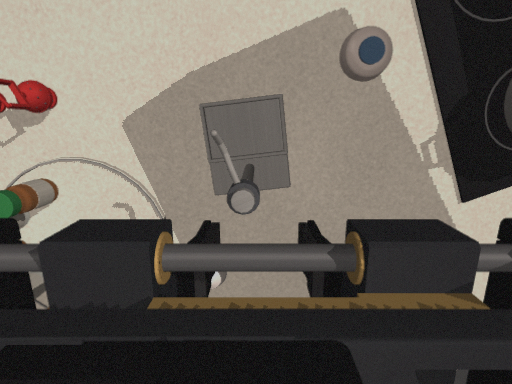

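The w2 picture shows the hook staying put over the dish, with its tip at (214,134) and hub at (243,198), so it faces about 180° world. Next I'll look at the infuser with the wrist camera.

```bash
python3 -m handwheel '[[0,-0.035,0,0,0,0],[0,-0.07,0,0,0,0],[0,-0.11,0,0,0,0],[0,-0.15,0,0,0,0],[0,-0.19,0,0,0,0],[0,-0.22,0,0,0,0],[0.01,-0.25,0,0,0,0],[0.01,-0.28,0,0,0,0]]' | grep -E "pos|force"
python3 -m handwheel '[[0,-0.01,-0.01,0,0,0],[0,-0.01,-0.02,0,0,0],[0,-0.01,-0.03,0,0,0],[0,-0.01,-0.03,0,0,0],[0,-0.01,-0.03,0,0,0],[0,-0.01,-0.03,0,0,0],[0,-0.01,-0.03,0,0,0],[0,-0.01,-0.03,0,0,0]]' | grep -E "pos|force"
python3 look.py w3 infuser eye eye_top
```

```text
position: [0.5483, -0.1308, 0.3577]
force: [0.4, -0.0, 1.0]
grasp_force: 0.0
position: [0.5477, -0.1382, 0.3282]
force: [0.1, -0.2, 0.3]
grasp_force: 0.0
infuser 0.98 [250.1 177.1] [ 0.5508 -0.1527  0.0705]
infuser 0.96 [213.    5.5] [ 0.3328 -0.119   0.0413]
infuser 0.66 [151.4  14.2] [ 0.3124 -0.1971  0.0378]
eye 0.74 [252.6 186.8] [ 0.5548 -0.1496  0.1188]
eye_top 0.67 [253.3 190.8] [ 0.5713 -0.1561  0.0651]
eye_top 0.53 [249.6 186.5] [ 0.5536 -0.153   0.1167]
18.15
```

View pics/w3.png

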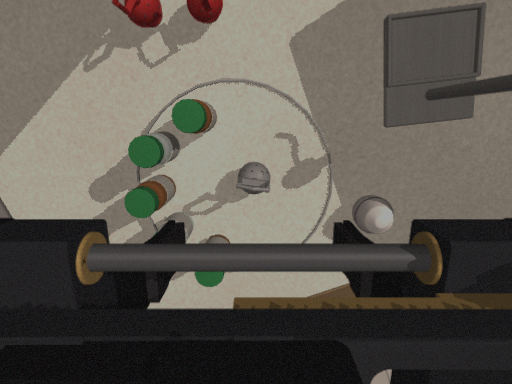

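The w3 picture shows the steel infuser at (253,178), with its eye bar running from about (236,184) to (271,188). I'll fit the eye from depth and project it through all three views.

Run:
```python
from h import *
import pickle
np.set_printoptions(precision=4,suppress=True)
cal=pickle.load(open("pics/w3.pkl","rb")); dp=np.load("pics/w3.npy"); K,d,R,t=cal
P=[]
for r in range(150,215):
    for c in range(225,285):
        if dp[r,c]>0: P.append(at_d("wrist",(c,r),dp,cal))
P=np.array(P); 
for lo,hi in((.085,.125),(.1,.125),(.04,.075)):
    Q=P[(P[:,2]>lo)&(P[:,2]<hi)]; m=np.median(Q[:,:2],0); 
    Q=Q[np.linalg.norm(Q[:,:2]-m,axis=1)<.03]; m=Q.mean(0)
    w,v=np.linalg.eigh(np.cov(Q[:,:2].T)); a=np.degrees(np.arctan2(v[1,1],v[0,1]))%180
    s=(Q[:,:2]-m[:2])@v[:,1]; e=(Q[:,:2]-m[:2])@v[:,0]
    print(lo,len(Q),m,"axis",a,"span",s.min(),s.max(),"mid",m[:2]+v[:,1]*(s.min()+s.max())/2,np.std(e))
# eye top by three views
rs=[ray("wrist",[251,186.7],cal),ray("scene",[195.4,239.9]),ray("top",[321.2,161.1])]
print(tri(rs)); print(tri(rs[:2]))
im=cv2.imread("pics/w3.png"); o=cv2.resize(im[155:210,215:289],(740,550),interpolation=cv2.INTER_CUBIC); cv2.imwrite("pics/eye.png",o)
```

```text
0.085 190 [ 0.556  -0.1499  0.1116] axis 62.0073998148387 span -0.02060512379590644 0.020438115410203617 mid [ 0.5559 -0.15  ] 0.0019626529943189914
0.1 165 [ 0.5561 -0.1504  0.1143] axis 61.787218292861816 span -0.020285042876715634 0.020394454091108065 mid [ 0.5561 -0.1503] 0.0018346912385006622
0.04 506 [ 0.5488 -0.1463  0.0624] axis 63.60830830561944 span -0.02270314656911949 0.022650183207129634 mid [ 0.5488 -0.1464] 0.009582548409053171
(array([ 0.557 , -0.1506,  0.1122]), [0.0021842058198027316, 0.004860706262895687, 0.0031118968786228406])
(array([ 0.5567, -0.149 ,  0.1102]), [0.0033648431415455133, 0.003364843141545526])
```

View pics/eye.png

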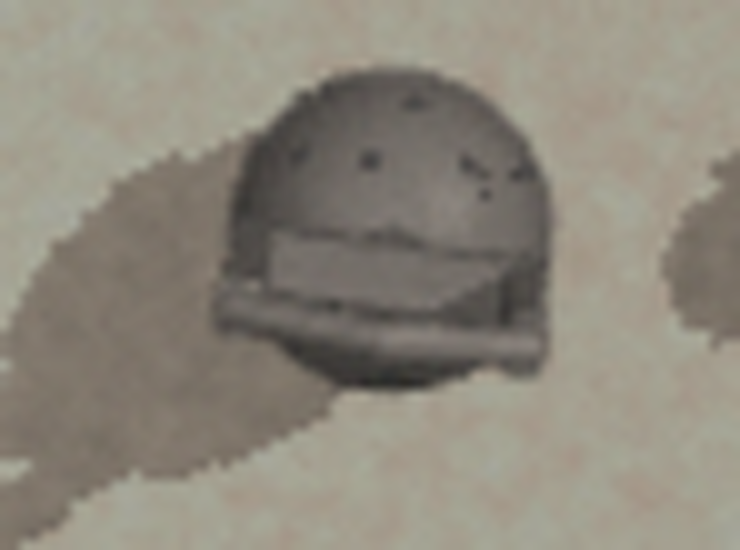

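The eye spans 41 mm, centred at (0.556, -0.150), with the strap line at 62° and the top at about 0.116–0.12, all as the text says. I'll go to hover above it.

```bash
python3 -m handwheel '[[0.008,-0.008,-0.02,0,0,-0.03],[0.008,-0.008,-0.05,0,0,-0.058],[0.008,-0.008,-0.08,0,0,-0.058],[0.008,-0.008,-0.11,0,0,-0.058],[0.008,-0.008,-0.14,0,0,-0.058],[0.008,-0.008,-0.165,0,0,-0.058],[0.008,-0.008,-0.178,0,0,-0.058],[0.008,-0.008,-0.178,0,0,-0.058]]'
```

```text
time_s: 18.82
position: [0.5533, -0.1461, 0.1462]
tcp_rot: [[-0.886, 0.463, -0.012], [0.463, 0.886, 0.004], [0.012, -0.002, -1.0]]
force: [0.1, -0.2, -0.4]
opening: 1.001
grasp_force: 0.0
```

```bash
python3 -m handwheel '[[0,0,-0.01,0,0,0],[0,0,-0.02,0,0,0],[0,0,-0.03,0,0,0],[0,0,-0.04,0,0,0],[0,0,-0.044,0,0,0],[0,0,-0.044,0,0,0],[0,0,-0.044,0,0,0],[0,0,-0.044,0,0,0]]'
```

```text
time_s: 19.48
position: [0.5557, -0.1471, 0.1059]
tcp_rot: [[-0.886, 0.463, -0.005], [0.463, 0.886, 0.001], [0.004, -0.002, -1.0]]
force: [0.4, 0.6, 0.3]
opening: 1.0
grasp_force: 0.0
```

```bash
python3 -m handwheel '[[0,-0.003,0,0,0,0],[0,-0.003,0,0,0,0],[0,-0.003,0,0,0,0],[0,-0.003,0,0,0,0],[0,-0.003,0,0,0,0],[0,-0.003,0,0,0,0],[0,-0.003,0,0,0,0],[0,-0.003,0,0,0,0]]'|grep pos
python3 -m handwheel '[[0,0,0,0,0,0],[0,0,0,0,0,0],[0,0,0,0,0,0],[0,0,0,0,0,0],[0,0,0,0,0,0],[0,0,0,0,0,0],[0,0,0,0,0,0],[0,0,0,0,0,0]]' -1
```

```text
position: [0.5553, -0.1499, 0.1055]
time_s: 20.82
position: [0.5554, -0.1499, 0.1055]
tcp_rot: [[-0.886, 0.463, -0.005], [0.463, 0.886, 0.001], [0.005, -0.002, -1.0]]
force: [0.2, -0.5, 0.5]
opening: 0.48
grasp_force: 0.2
```

```bash
python3 -m handwheel '[[0,0,0,0,0,0],[0,0,0,0,0,0],[0,0,0,0,0,0],[0,0,0.01,0,0,0],[0,0,0.03,0,0,0],[0,0,0.06,0,0,0],[0,0,0.09,0,0,0],[0,0,0.12,0,0,0]]'
python3 -m handwheel '[[-0.01,0,0.02,0,0,0.03],[-0.03,0.02,0.035,0,0,0.06],[-0.05,0.04,0.035,0,0,0.09],[-0.07,0.06,0.035,0,0,0.12],[-0.09,0.08,0.035,0,0,0.15],[-0.11,0.1,0.035,0,0,0.18],[-0.13,0.12,0.035,0,0,0.21],[-0.13,0.145,0.035,0,0,0.241]]'
```

```text
time_s: 21.48
position: [0.5549, -0.1497, 0.2271]
tcp_rot: [[-0.886, 0.463, -0.006], [0.463, 0.886, 0.001], [0.006, -0.002, -1.0]]
force: [0.7, -0.8, -0.7]
opening: 0.467
grasp_force: 29.9
time_s: 22.15
position: [0.4205, -0.0037, 0.2606]
tcp_rot: [[-1.0, -0.003, -0.01], [-0.003, 1.0, -0.001], [0.01, -0.001, -1.0]]
force: [-0.7, 0.2, -0.9]
opening: 0.467
grasp_force: 29.9
```

```bash
python3 -m handwheel '[[0,0.02,0,0,0,0],[0,0.04,0,0,0,0],[0,0.06,0,0,0,0],[0,0.08,0,0,0,0],[0,0.1,0,0,0,0],[0,0.12,0,0,0,0],[0,0.13,0,0,0,0],[0,0.134,0,0,0,0]]' | grep -E "pos"
python3 -m handwheel '[[0,0,-0.01,0,0,0],[0,0,-0.02,0,0,0],[0,0,-0.03,0,0,0],[0,0,-0.04,0,0,0],[0,0,-0.048,0,0,0],[0,0,-0.052,0,0,0],[0,0,-0.052,0,0,0],[0,0,-0.052,0,0,0]]' | grep -E "pos|force"
python3 look.py w4 hook_tip hook hook_seat eye infuser
python3 - <<'E'
from h import *
np.set_printoptions(precision=4,suppress=True)
n="scene";im,dp=cams.capture(n)
for q in("hook_tip","hook","hook_seat","eye","eye_top","infuser"):
    for k in models.tip_of(q,n)[:2]: print(q,round(k["conf"],2),np.round(k["position"],1),at_d(n,k["position"],dp))
w=cv2.imread("pics/w4.png"); f=lambda im,x,y,w,h:cv2.resize(im[y:y+h,x:x+w],(400,300),interpolation=cv2.INTER_CUBIC)
cv2.imwrite("pics/m2.png",np.hstack([f(w,100,60,300,225),f(im,240,90,100,75)]))
E
```

```text
position: [0.4251, 0.1302, 0.261]
position: [0.4255, 0.1288, 0.2086]
force: [0.8, -0.2, -0.8]
grasp_force: 29.9
eye 0.6 [254.9 252.2] [0.3938 0.1272 0.2691]
infuser 0.81 [259.2 215.7] [0.4154 0.1285 0.1713]
infuser 0.67 [30.9 86. ] [ 0.3241 -0.1072  0.0208]
infuser 0.42 [259.4 265.6] [0.397  0.1285 0.2708]
23.7833
hook_tip 0.71 [288.2 135.9] [ 0.3252  0.2467 -0.0013]
hook 0.46 [304.6 161.4] [0.5521 0.1297 0.2064]
hook_seat 0.72 [291.2 146.4] [0.4962 0.1314 0.1977]
eye 0.84 [129.8 178.6] [ 0.2416 -0.2066 -0.0024]
eye 0.71 [275.4 124.4] [ 0.2698  0.2372 -0.0001]
eye_top 0.9 [276.1 121.7] [0.2621 0.2442 0.0006]
eye_top 0.78 [161.5 165.9] [ 0.3241 -0.1292  0.0978]
infuser 0.82 [139.  194.3] [ 0.3175 -0.2044  0.0183]
infuser 0.72 [275.7 148.9] [0.4413 0.1272 0.1334]
```

View pics/m2.png

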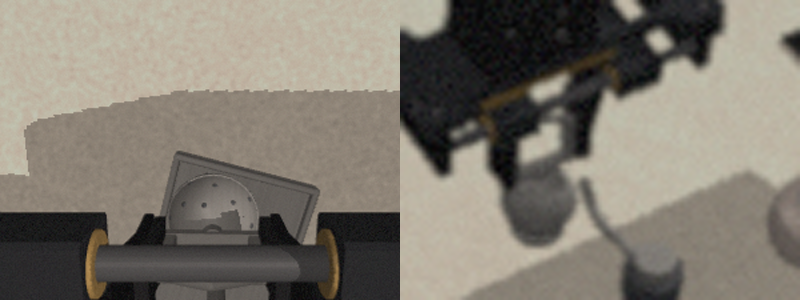

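The m2 picture shows the infuser upright in the jaws, with its eye just outside the hook tip and in line with it (right panel: eye at (545,140), tip at (585,182)). I'll check the numbers.

Run:
```python
from h import *
np.set_printoptions(precision=4,suppress=True)
print(at_z("scene",[288.2,135.9],.21),at_z("scene",[291.2,146.4],.1955),at_z("scene",[276.1,121.7],.219))
print(proj("scene",[.4255,.1288,.219]),proj("scene",[.4685,.131,.21]),proj("scene",[.4685,.131,.2135]))
```

```text
[0.4751 0.1358 0.21  ] [0.4947 0.1325 0.1955] [0.4316 0.13   0.219 ]
[274.2839 120.1902] [284.8324 134.7494] [284.9232 133.7199]
```

```bash
python3 -m handwheel '[[0.003,0.001,0,0,0,0],[0.007,0.002,0,0,0,0],[0.012,0.003,0,0,0,0],[0.017,0.003,0,0,0,0],[0.022,0.003,0,0,0,0],[0.027,0.003,0,0,0,0],[0.032,0.003,0,0,0,0],[0.035,0.003,0,0,0,0]]' | grep -E "pos|force"
python3 -m handwheel '[[0.003,0,0,0,0,0],[0.006,0,0,0,0,0],[0.009,0,0,0,0,0],[0.012,0,0,0,0,0],[0.014,0,0,0,0,0],[0.014,0,0,0,0,0],[0.014,0,0,0,0,0],[0.014,0,0,0,0,0]]' | grep -E "pos|force"
```

```text
position: [0.4614, 0.132, 0.2085]
force: [0.1, 0.4, -1.4]
grasp_force: 29.9
position: [0.4741, 0.1321, 0.2085]
force: [0.4, -0.0, -0.9]
grasp_force: 29.9
```

No contact forces, and the eye has passed over the tip. I'll continue to the dip and then lower.

```bash
python3 -m handwheel '[[0.003,0,0,0,0,0],[0.006,0,0,0,0,0],[0.009,0,0,0,0,0],[0.012,0,0,0,0,0],[0.015,0,0,0,0,0],[0.016,0,0,0,0,0],[0.016,0,0,0,0,0],[0.016,0,0,0,0,0]]' | grep -E "pos|force"
python3 -m handwheel '[[0,0,-0.003,0,0,0],[0,0,-0.006,0,0,0],[0,0,-0.009,0,0,0],[0,0,-0.012,0,0,0],[0,0,-0.014,0,0,0],[0,0,-0.016,0,0,0],[0,0,-0.017,0,0,0],[0,0,-0.017,0,0,0]]' | grep -E "pos|force"
python3 - <<'E'
from h import *
n="scene";im,dp=cams.capture(n);w,_=cams.capture("wrist")
f=lambda im,x,y,w,h:cv2.resize(im[y:y+h,x:x+w],(400,300),interpolation=cv2.INTER_CUBIC)
cv2.imwrite("pics/m3.png",np.hstack([f(w,100,60,300,225),f(im,240,100,100,75)]))
E
```

```text
position: [0.4903, 0.1321, 0.2084]
force: [-0.5, -0.6, -1.8]
grasp_force: 29.9
position: [0.4902, 0.1321, 0.1912]
force: [-0.5, -0.6, -1.1]
grasp_force: 29.9
```

View pics/m3.png

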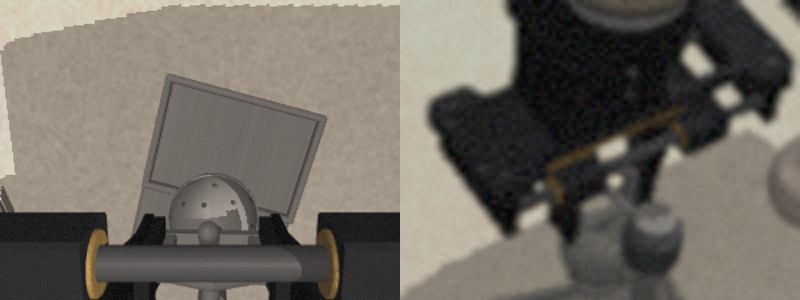

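The hook tip at (209,232) in the left panel sticks out through the eye, centred. I'll lower in millimetre steps until it makes contact.

```bash
python3 -m handwheel '[[0,0,-0.001,0,0,0],[0,0,-0.002,0,0,0],[0,0,-0.003,0,0,0],[0,0,-0.003,0,0,0],[0,0,-0.003,0,0,0],[0,0,-0.003,0,0,0],[0,0,-0.003,0,0,0],[0,0,-0.003,0,0,0]]' | grep -E "pos|force: \["
python3 -m handwheel '[[0,0,-0.001,0,0,0],[0,0,-0.001,0,0,0],[0,0,-0.001,0,0,0],[0,0,-0.001,0,0,0],[0,0,-0.001,0,0,0],[0,0,-0.001,0,0,0],[0,0,-0.001,0,0,0],[0,0,-0.001,0,0,0]]' | grep -E "pos|force: \["
python3 -m handwheel '[[0,0,-0.001,0,0,0],[0,0,-0.001,0,0,0],[0,0,-0.001,0,0,0],[0,0,-0.001,0,0,0],[0,0,-0.001,0,0,0],[0,0,-0.001,0,0,0],[0,0,-0.001,0,0,0],[0,0,-0.001,0,0,0]]' | grep -E "pos|force: \["
```

```text
position: [0.4904, 0.1321, 0.1885]
force: [-0.0, -0.9, -0.3]
position: [0.4905, 0.1321, 0.1876]
force: [0.7, -0.5, -0.6]
position: [0.4906, 0.1321, 0.187]
force: [-0.3, 0.0, 5.6]
```

Contact is at TCP z = 0.187, the height expected for the seat. I'll release.

```bash
python3 -m handwheel '[[0,0,0,0,0,0],[0,0,0,0,0,0],[0,0,0,0,0,0],[0,0,0,0,0,0],[0,0,0,0,0,0],[0,0,0,0,0,0],[0,0,0,0,0,0],[0,0,0,0,0,0]]' 0.6 | grep -E "pos|force|open"
python3 -m handwheel '[[0,0,0,0,0,0],[0,0,0.005,0,0,0],[0,0,0.012,0,0,0],[0,0,0.02,0,0,0],[0,0,0.03,0,0,0],[0,0,0.05,0,0,0],[0,0,0.08,0,0,0],[0,0,0.11,0,0,0]]' | grep -E "pos|force|open"
python3 -m handwheel '[[-0.02,0,0.02,0,0,0],[-0.04,0,0.04,0,0,0],[-0.05,0,0.06,0,0,0],[-0.06,0,0.06,0,0,0],[-0.06,0,0.06,0,0,0],[-0.06,0,0.06,0,0,0],[-0.06,0,0.06,0,0,0],[-0.06,0,0.06,0,0,0]]' | grep -E "pos|force|open"
python3 look.py w5 hook_tip hook_seat eye_top infuser
python3 - <<'E'
from h import *
n="scene";im,dp=cams.capture(n);w=cv2.imread("pics/w5.png");t,_=cams.capture("top")
f=lambda im,x,y,w,h:cv2.resize(im[y:y+h,x:x+w],(400,300),interpolation=cv2.INTER_CUBIC)
cv2.imwrite("pics/m4.png",np.vstack([np.hstack([f(w,0,0,512,384),f(im,250,110,100,75)]),np.hstack([f(im,80,120,240,180),f(t,130,80,300,225)])]))
E
```

```text
position: [0.4904, 0.1321, 0.1865]
force: [-0.0, 0.6, -0.7]
opening: 0.795
grasp_force: 0.0
position: [0.4898, 0.132, 0.2979]
force: [1.0, -0.2, 0.3]
opening: 0.797
grasp_force: 0.0
position: [0.4305, 0.132, 0.3555]
force: [0.7, 0.6, -0.9]
opening: 0.797
grasp_force: 0.0
hook_seat 0.9 [261.3 242.5] [0.4913 0.134  0.1945]
eye_top 0.56 [262.9 247.3] [0.398  0.1327 0.4148]
eye_top 0.56 [55.8 86.3] [ 0.321  -0.1275  0.0922]
infuser 0.96 [43.4 73. ] [ 0.296  -0.1834  0.0288]
infuser 0.8 [100.2  92.4] [ 0.3225 -0.1058  0.0259]
infuser 0.71 [255.9 219.9] [0.4807 0.1278 0.1504]
31.15
```

View pics/m4.png

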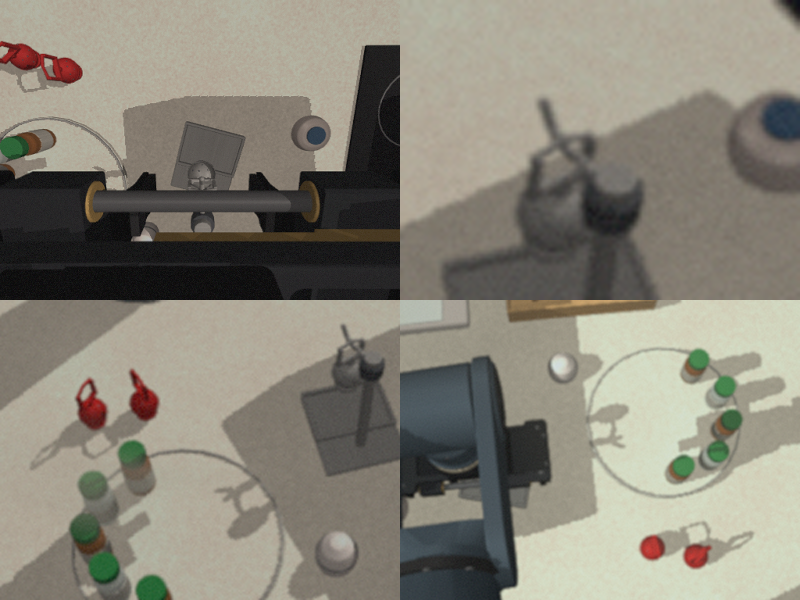

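The m4 picture shows the infuser hanging by its eye in the dip (top right panel: eye roof at (560,145), tip at (545,100)). The jars, timer and red look-alikes are unmoved. I'll let it settle and then hand in.

```bash
for i in 1 2 3; do python3 -m handwheel '[[0,0,0,0,0,0],[0,0,0,0,0,0],[0,0,0,0,0,0],[0,0,0,0,0,0],[0,0,0,0,0,0],[0,0,0,0,0,0],[0,0,0,0,0,0],[0,0,0,0,0,0]]' >/dev/null; done
python3 - <<'E'
from h import *
cams.capture("scene"); print([(round(k["conf"],2),k["position"]) for q in("hook_tip","infuser","eye_top") for k in models.tip_of(q,"scene")])
print(bot.hand_in())
E
```

```text
[(0.74, [284.8, 136.4]), (0.55, [140.4, 249.7]), (0.37, [295.2, 205.5]), (0.86, [166.5, 189.6]), (0.77, [288.5, 169.3]), (0.53, [139.3, 189.3]), (0.75, [128.4, 175.3]), (0.72, [291.8, 146.3]), (0.68, [165.3, 168.6])]
the job is handed in; nothing more can be done
None
```

The hook clicked onto its stop and stays facing out over the dish, the infuser hangs by its eye in the dip with the gripper clear, and the job is handed in (about 33 s used).

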